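# Set the grinder's lever to the marker and run it

### The arm

A 6-joint arm with a two-finger parallel gripper is mounted at the origin on a cart in front of the work surface, level with it; the furniture and walls round the work are solid. World frame = base frame: x ahead of the robot, y to its left, z up, the work surface at z = 0. Lengths are in m, angles in rad, forces in N, time in s.
With the tool pointing down it reaches from about 0.375 to 0.975 m from the base axis. Payload 3.8 kg.
Tool frame: the origin (TCP) lies on the centre line of the jaws, within the pads' length; the fingertips stand 14 mm ahead of it and the grasp point (between the pads) lies 5 mm behind it; z points along the fingers, y is the line along which they close (so a half turn about z gives the same grasp; the last joint's range is limited). The gripper opens to 85 mm and grips with 20 to 120 N. Pads are 22 mm wide; open, the fingers measure 114 mm over their backs; the gripper's body (76 mm by 85 mm) begins 54 mm behind the grasp point. The pads swing forward as they close: fully open they stand 13 mm farther back than shut.
Start: joints at [-1.153, 0.264, 1.604, -0, 1.274, -0.037], TCP at [0.297, -0.606, 0.245] pointing down, gripper open.
Joint ranges: [-2.63, 2.63], [-0.94, 2.18], [0.31, 2.57], [-1.31, 4.45], [0, 2.66], [-2.55, 2.55]. Speed limits (rad/s): [2.57, 2.57, 3.14, 3.14, 3.14, 3.14].

### API

Orientations are given as a rotation vector (axis times angle).
In Python, from workcell import bot, eyes, spot_in gives the robot as it stands.
- The arm moves only by the tool carry_out, never from a script. Its argument "series" is text: rows parted by semicolons, each of 4 numbers parted by spaces: the shift along the world's x, y, z in m, then the turn about the world's z in degrees. In form: tx ty tz roll; .... A call has 1 to 20 rows; each row shifts and turns the commanded pose from where the row before left it; what a row does not reach is not made up. A row lasts 1/8 s, in which the tool goes at most 62.5 mm and 10.7 degrees, less where a joint would pass 70% of its speed; a pose out of reach is approached as far as the arm can. A call is refused whole if a number of a shift passes 0.0625 or a number of a turn 10.7, either way. A call with a gripper value outside its range is refused whole. "jaw" is the gripper command: -1 is shut, 1 is fully open, values between are in proportion, set as the call begins (left out, the last holds). The fingers move at their own pace and stop on an object; "grip_force" is the grip in N (left out, the last holds). Time passes only in rows, so rows that do not move let the fingers close. It gives the time, the measured TCP pose, the force, the opening and the grip force at its end, in the units of the state.
- bot.read_state(): the state, without advancing time (a new reading comes with each control period).
- eyes.read_camera(name): name is "scene" or "top"; returns (picture, depth): 420x560x3 uint8, blue, green, red; 420x560 float32, m along the optical axis (not along the pixel's ray), 0 where there is no reading.
- eyes.get_calibration(name): a dict with "K" (3x3 intrinsics, pixels), "position" and "rotation" of the camera in the world. Camera axes: x right, y down, z forward; pixel columns grow to the right and rows downward; lengths in m; the calibration is good to about 2 mm. A picture is of the moment at which its call begins. get_calibration takes no time and is no camera call.
- bot.finish_job(): hands the job in; it is judged then, once.
Trained networks look in the newest picture that a camera, given by its name, has taken for a name from the list of things; names that differ only in an ending like _2 or _b are one class to them, and where a whole thing is asked for, a point or a joint stands for the part that bears it (a point fixed in the world has none). Each returns a list of dicts, best first, with "score" (0 to 1); they miss things now and then, are a little off and sometimes report something else, mostly with a low value. They report only what shows in the picture. A call takes as long as a camera call. They do not tell look-alikes from the thing itself.
- spot_in(camera, target): "rect" ([centre column, centre row, width, height] in pixels, round what is visible of it).
The state is a dict: "time": time; "q": joint angles; "joint_vel": joint speeds; "joint_torque": joint torques, N m; "tool_pos": TCP position; "tcp_rot": TCP orientation; "wrist_force": force on the tool from outside, world axes, zero at the start; "torque": the same for the moment, N m; "width": opening from 0.0 (shut) to 1.0 (fully open); "grip_force": force on a finger pad.
Only numpy, scipy, OpenCV 4.12 (cv2) and the standard library are available. Lean on these libraries where they do the work, as an engineer would, in place of code of your own. Each camera call takes 0.05 s, during which the arm holds its last target. There are 200 camera calls.

### The job

Set the grind: with a fingertip, push the upright tab of the grinder's lever round its arc until the lever's tip points straight at the marker clip on the rim of the scale. Then press the round button in the middle of the grinder's top fully down and keep it held down: the program finishes while the button is still held. Only push and press: do not pinch the lever or lift anything, do not press the button before the lever is at the marker, and leave the things standing around where they are.

Things in the scene. Friction and masses are not known exactly. Their poses are not given: they have to be found in the camera images.
- grinder: Low round electric grinder, grey drum 190 mm across, fixed to the worktop. Origin: centre of its underside on the worktop, on the axis of ring and button; z up; its -x axis is its front, the middle of the scale. Flat flange with dark scale lines on top at 75 mm height (out to radius 95 mm); inside it a knurled steel ring of radius 56 mm, top at 95.5 mm, that turns about the axis; inside that a fixed black cap of radius 43 mm, top at 105 mm, with the button in its middle.
- setting_ring (a joint): Angle of the steel ring and its lever, rad: 0 points to the grinder's front (-x), growing counter-clockwise seen from above (from the front towards the grinder's -y side). Stops at -1.3 and 1.3. It starts near the negative end; the marker always lies at a larger value. It stays where it is left; stiff with friction: about 2 N at the tab to turn it. No detents.
- lever_tab (a point): Centre of the lever's upright black tab, at radius 68 mm from the axis. The tab is 22 mm long radially, 12 mm thick along the arc, and stands from 85 to 131 mm above the worktop. Its x axis points to the grinder's axis. Push on its flat side, 95 to 125 mm above the worktop; force on both flat sides at once (colliders setting_ring_c2 and setting_ring_c3) counts as pinching.
- lever_tip (a point): Point of the lever's steel arm, radius 85 mm from the axis, 83 mm above the worktop (just above the flange). The arm under the tab is 12 mm wide, its top 87 mm above the worktop.
- marker_tip (a point): Inner point of the marker, radius 87 mm from the axis, 78 mm above the worktop. The marker is a fixed dark steel clip, 14 mm wide along the rim, over the edge of the flange, with a small fin reaching 84.5 mm above the worktop; the lever passes inside it without touching.
- start_button (a joint): Travel of the button, m: 0 up, 0.006 fully down; sprung, about 5 N fully down; springs back when released.
- start_button_top (a point): Centre of the top face of the round button, 30 mm across, on the grinder's axis; it is pressed straight down.
- garlic: Garlic bulb, 55 mm, standing beside the grinder; origin at the centre of its underside. To be left alone.
- spice_1: Spice jar with green cap, 45 mm across, 97 mm tall, beside the grinder; origin at the centre of its underside. To be left alone.
- salt_shaker: Salt shaker, 44 mm across, 90 mm tall, beside the grinder; origin at the centre of its underside. To be left alone.
- mug_a: White spotted mug, 78 mm across, 93 mm tall; origin at the centre of its underside. To be left alone.
Not all that is in view belongs to the job. Of the things that look like the grinder, the larger one is meant.

How it is judged:
On the way, in this order (a step that is already met when the one before it is completed fails the run):
1. the lever stands still at the marker (horizontal distance between lever_tip and marker_tip below 0.0065 m and velocity of joint setting_ring between -0.05 and 0.05 rad/s), for 0.3 s.
2. the button is pressed down by the fingers with the lever at the marker (horizontal distance between lever_tip and marker_tip below 0.0065 m and value of joint start_button above 0.0035 m and contact force between the fingers and start_button above 1 N), for 0.2 s.
At the end, for the whole second after the job is handed in: The lever's tip is within 6.5 mm of the marker's point (they are 2 mm apart when in line), the fingers hold the button at least 3.5 mm down, and nothing standing around has moved by 30 mm (all of step 2 and distance of each of garlic, spice_1, salt_shaker, mug_a from where it was at the start of the episode below 0.03 m); the arm keeps its last pose, push and grip.
It fails at once if the lever's tab is pinched from both sides (contact force between the fingers and setting_ring_c2 above 2 N and contact force between the fingers and setting_ring_c3 above 2 N).
It fails at once if the button is pressed while the lever is off the marker (value of joint start_button above 0.003 m and horizontal distance between lever_tip and marker_tip above 0.0085 m).
It fails at once if a thing standing around is lifted, knocked over or shifted by 30 mm (distance of any of garlic, spice_1, salt_shaker, mug_a from where it was at the start of the episode above 0.03 m or angle between any of spice_1, salt_shaker, mug_a's own z axis and vertical above 0.6 rad).
It also fails if it takes over 53 s, if anything falls off the work surface, if the arm or the gripper's body presses on something with over 40 N, if the wrist force passes 120 N, or if a joint passes its speed limit or range.

## Working session

There is one attempt and no reset: what is moved stays moved. The work goes in short steps, Python scripts to look and compute and a tool call to move; the robot and the scene stay as the last step left them, time stands still between calls to the robot, and variables do not carry over. Pictures are saved under pics/ and viewed, at most 10 in all, crops included, and the job is handed in when it is done.

Besides the shell and the picture viewer there is one more tool, called after ">>>" by a JSON object that holds its "method" and its "body". carry_out: Moves the arm, as the interface text tells. Its arguments: {"type":"object","properties":{"series":{"type":"string"},"jaw":{"type":"number"},"grip_force":{"type":"number"}},"required":["series"]}

```bash
mkdir -p pics
cat > h.py <<'E'
import numpy as np, cv2
from workcell import bot, eyes, spot_in
def cam(n):
    p,d=eyes.read_camera(n); c=eyes.get_calibration(n)
    return p,d,np.array(c["K"]),np.array(c["position"]),np.array(c["rotation"])
def cloud(d,K,t,R):
    v,u=np.indices(d.shape)
    P=np.stack([(u-K[0,2])/K[0,0]*d,(v-K[1,2])/K[1,1]*d,d],-1)
    return P@R.T+t
E
python3 - <<'E'
from h import *
for n in("scene","top"):
    p,d,K,t,R=cam(n); cv2.imwrite(f"pics/{n}0.png",p); np.savez(f"{n}0.npz",p=p,d=d,X=cloud(d,K,t,R))
    print(n,K[0,0],t,R.round(3).tolist())
    for o in("grinder","lever_tab","marker_tip","start_button_top"):
        try: print(o,[(np.round(r["rect"]).tolist(),round(r["score"],2)) for r in spot_in(n,o)])
        except Exception as e: print(o,e)
print(bot.read_state())
E
```

```text
Traceback (most recent call last):
  File "h.py", line 9, in cloud
    return P@R.T+t
           ~~~~~^~
ValueError: operands could not be broadcast together with shapes (420,560) (3,)
```

```bash
sed -i 's/np.array(c\["rotation"\])/cv2.Rodrigues(np.array(c["rotation"],float))[0]/' h.py
python3 - <<'E'
from h import *
for n in("scene","top"):
    p,d,K,t,R=cam(n); cv2.imwrite(f"pics/{n}0.png",p); np.savez(f"{n}0.npz",p=p,d=d,X=cloud(d,K,t,R))
    print(n,K[0,0],t,R.round(3).tolist())
    for o in("grinder","lever_tab","marker_tip","start_button_top"):
        try: print(o,[(np.round(r["rect"]).tolist(),round(r["score"],2)) for r in spot_in(n,o)])
        except Exception as e: print(o,e)
print(bot.read_state())
E
```

```text
scene 488.0844207298304 [-0.1387134  -0.60002469  0.71539001] [[0.499, -0.506, 0.703], [-0.866, -0.307, 0.394], [0.016, -0.806, -0.592]]
grinder [([236.0, 240.0, 67.0, 58.0], 0.63), ([367.0, 274.0, 99.0, 92.0], 0.59), ([371.0, 242.0, 17.0, 19.0], 0.5)]
lever_tab [([361.0, 256.0, 68.0, 47.0], 0.67), ([233.0, 228.0, 43.0, 23.0], 0.55), ([377.0, 299.0, 4.0, 10.0], 0.18)]
marker_tip [([173.0, 195.0, 38.0, 52.0], 0.53), ([378.0, 297.0, 6.0, 11.0], 0.39)]
start_button_top [([368.0, 244.0, 20.0, 10.0], 0.68)]
top 528.5054113027331 [ 0.41696296 -0.18908769  1.37834748] [[0.013, -0.995, 0.1], [-1.0, -0.013, 0.007], [-0.006, -0.1, -0.995]]
grinder [([363.0, 202.0, 79.0, 74.0], 0.77), ([252.0, 214.0, 54.0, 57.0], 0.67), ([366.0, 200.0, 12.0, 18.0], 0.31)]
lever_tab [([359.0, 199.0, 57.0, 42.0], 0.97), ([251.0, 214.0, 32.0, 38.0], 0.89)]
marker_tip []
start_button_top [([249.0, 211.0, 13.0, 11.0], 0.46)]
{'time': 0.55, 'q': array([-1.15290595e+00,  2.63884493e-01,  1.60399736e+00,  1.63029002e-05,
        1.27368122e+00, -3.68711766e-02]), 'joint_vel': array([-1.32601912e-03, -2.64006260e-04,  1.57719778e-05, -8.44097479e-05,
        7.71527099e-04,  6.51239672e-04]), 'joint_torque': array([-6.44565134e-04, -5.14523971e+01, -3.67354953e+01, -1.51834765e-04,
        1.73773889e-03, -8.83718911e-06]), 'tool_pos': array([ 0.29651411, -0.60638945,  0.24529161]), 'tcp_rot': array([3.06070489e+00, 7.08185035e-01, 3.28423956e-05]), 'wrist_force': array([0.06570024, 0.47659513, 0.22487483]), 'torque': array([ 0.03577423, -0.01923409, -0.00608466]), 'grip_force': 0.0, 'width': 0.9967559291414312}
```

View pics/scene0.png

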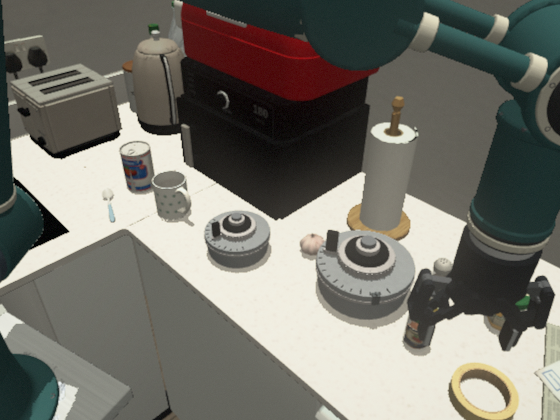

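View pics/top0.png

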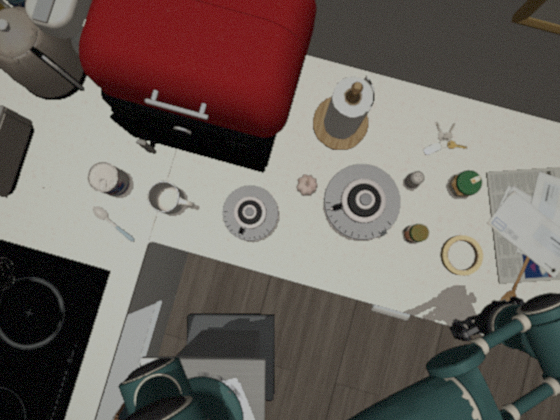

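Candidates: top (362,202) / scene (366,273), and top (251,213) / scene (237,240). The first is visibly larger (~79 px across, about 190 mm), so it fits. I'll confirm it in a crop and measure.

```bash
cat > m.py <<'E'
from h import *
from scipy.optimize import least_squares
def proj(P,K,t,R):
    c=(np.atleast_2d(P)-t)@R; return c[:,:2]/c[:,2:]*[K[0,0],K[1,1]]+[K[0,2],K[1,2]]
def fit(n,p,d,K,t,R,c0):
    X=cloud(d,K,t,R); r=np.hypot(*(X[...,:2]-c0).transpose(2,0,1))
    ok=(d>0)&(r<.12)
    return X,r,ok
E
python3 - <<'E'
from m import *
c0=None
for n in("top","scene"):
    p,d,K,t,R=cam(n); X=cloud(d,K,t,R)
    if c0 is None: c0=X[200,364,:2].copy()
    for it in range(4):
        r=np.hypot(X[...,0]-c0[0],X[...,1]-c0[1])
        f=(d>0)&(abs(X[...,2]-.075)<.006)&(r<.125)
        xy=X[f][:,:2].astype(np.float32)
        (c,rad)=cv2.minEnclosingCircle(xy); 
        cap=(d>0)&(r<.05)&(abs(X[...,2]-.105)<.006)
        cc,cr=cv2.minEnclosingCircle(X[cap][:,:2].astype(np.float32))
        if n=="top": c0=np.array(c)
    print(n,"flange",np.round(c,4),round(rad,4),"z",np.median(X[f][:,2]).round(4),"cap",np.round(cc,4),round(cr,4))
    b=(d>0)&(r<.02)&(X[...,2]>.106);print("button",b.sum(),X[b].mean(0).round(4) if b.any() else 0, X[b][:,2].max() if b.any() else 0)
    tb=(d>0)&(r>.05)&(r<.085)&(X[...,2]>.118)&(X[...,2]<.14);print("tab",tb.sum(),X[tb].mean(0).round(4), X[tb][:,2].max())
    cu,cv=proj([*c0,.09],K,t,R)[0].astype(int)
    cr=cv2.resize(p[cv-55:cv+55,cu-65:cu+65],None,fx=6,fy=5.4,interpolation=cv2.INTER_CUBIC) if 0 else cv2.resize(p[cv-50:cv+60,cu-60:cu+60],None,fx=5,fy=5,interpolation=cv2.INTER_CUBIC)
    cv2.imwrite(f"pics/{n}crop.png",cr); print("crop origin",cu-60,cv-50)
    for o in("garlic","spice_1","salt_shaker"):
        s=spot_in(n,o)
        for q in s[:2]:
            u,v=np.round(q["rect"][:2]).astype(int); print(o,round(q["score"],2),u,v,X[v,u].round(3))
E
```

```text
top flange [ 0.5473 -0.3988] 0.0964 z 0.0738 cap [ 0.5509 -0.3993] 0.047
button 213 [ 0.5466 -0.3981  0.1209] 0.13098075012138777
tab 46 [ 0.531  -0.3318  0.1289] 0.13512277367438208
crop origin 303 150
garlic 0.77 307 185 [ 0.589 -0.262  0.053]
spice_1 0.9 416 232 [ 0.472 -0.524  0.096]
salt_shaker 0.72 414 178 [ 0.605 -0.524  0.086]
scene flange [ 0.546  -0.4005] 0.0979 z 0.074 cap [ 0.5475 -0.4003] 0.0419
button 277 [ 0.5425 -0.4003  0.1209] 0.12835721924909582
tab 97 [ 0.5287 -0.3347  0.1262] 0.13133114726115225
crop origin 305 204
garlic 0.88 313 244 [ 0.582 -0.271  0.035]
garlic 0.74 443 266 [ 0.596 -0.534  0.087]
spice_1 0.63 415 336 [ 0.448 -0.535  0.044]
salt_shaker 0.59 442 279 [ 0.273 -0.566  0.345]
```

View pics/topcrop.png

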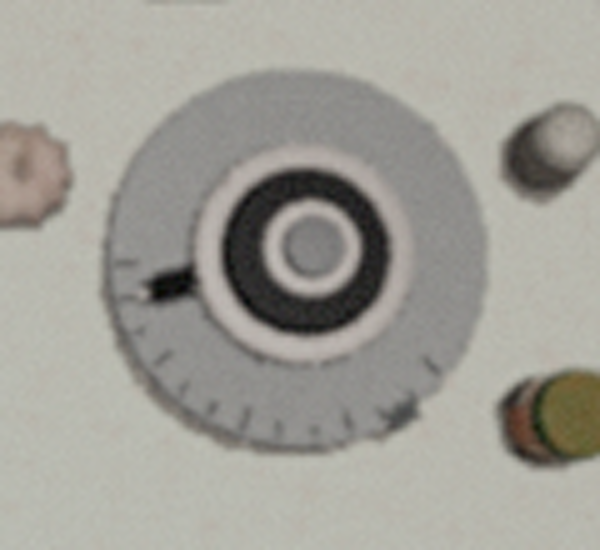

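View pics/scenecrop.png

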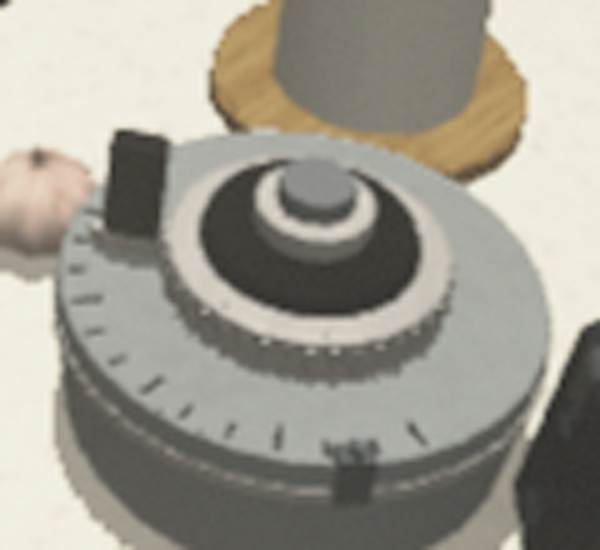

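The crops confirm the larger grinder. In the top crop the tab is at (170,285) and the marker at (402,408), left and lower right of the button. In the scene crop the tab is at (135,185) and the marker clip at (352,465). Next: the marker angle from both views.

Run:
```python
from m import *
def ray(n,u,v,z):
    c=eyes.get_calibration(n);K=np.array(c["K"]);t=np.array(c["position"]);R=cv2.Rodrigues(np.array(c["rotation"],float))[0]
    w=R@np.linalg.inv(K)@[u,v,1]; return (t+w*(z-t[2])/w[2])[:2]
ang=lambda a,b:(np.degrees(np.arctan2(*(a-b)[::-1]))%360).round(1)
T=lambda x,y:(303+x/5,150+y/5); S=lambda x,y:(305+x/5,204+y/5)
for n,cc,but,mk,tab in(("top",T,(313,245),(401,409),(170,284)),("scene",S,(318,172),(352,458),(140,142))):
    b=ray(n,*cc(*but),.113);m=ray(n,*cc(*mk),.08);tb=ray(n,*cc(*tab),.131)
    print(n,"btn",b.round(4),"mk",m.round(4),np.hypot(*(m-b)).round(4),ang(m,b),"tab",tb.round(4),np.hypot(*(tb-b)).round(4),ang(tb,b))
    c=np.array([.5468,-.3992]);print(ang(m,c),np.hypot(*(m-c)).round(4),ang(tb,c))
```

```text
top btn [ 0.549  -0.3996] mk [ 0.4722 -0.4478] 0.0907 212.1 tab [ 0.5277 -0.3289] 0.0738 106.8
213.1 0.0891 105.2
scene btn [ 0.5683 -0.3932] mk [ 0.4668 -0.451 ] 0.1168 209.7 tab [ 0.5288 -0.335 ] 0.0703 124.2
212.9 0.0953 105.7
```

>>> {"method": "carry_out", "body": {"series": "0.0263 0.0278 0 -2.2;0.0263 0.0278 0 -2.2;0.0263 0.0278 0 -2.2;0.0263 0.0278 0 -2.2;0.0263 0.0278 0 -2.2;0.0263 0.0278 0 -2.2;0.0263 0.0278 0 -2.2;0.0263 0.0278 0 -2.2;0.0263 0.0278 0 -2.2;0.0263 0.0278 0 -2.2;0 0 0 0;0 0 0 0;0 0 0 0;0 0 0 0", "jaw": -1, "grip_force": 20}}

```text
time: 2.7
tool_pos: [0.5588, -0.3292, 0.2453]
tcp_rot: [3.14, 0.109, -0.0]
wrist_force: [0.3, 0.5, 0.4]
width: -0.004
grip_force: 0.0
```

>>> {"method": "carry_out", "body": {"series": "0 0 -0.022 0;0 0 -0.022 0;0 0 -0.022 0;0 0 -0.022 0;0 0 -0.022 0;0 0 -0.022 0;0 0 0 0;0 0 0 0"}}

```text
time: 3.7
tool_pos: [0.5597, -0.329, 0.1141]
tcp_rot: [3.139, 0.11, 0.001]
wrist_force: [-0.3, -0.3, 0.3]
width: -0.0
grip_force: 0.0
```

Run:
```python
from m import *
c=np.array([.547,-.3993])
P=lambda a:c+.072*np.array([np.cos(np.radians(a)),np.sin(np.radians(a))])
p=np.array([.5588,-.3292])
for a in range(85,206,5):
    q=P(a);print(a,(q-p).round(4));p=p+(q-p).round(4)
q,_,K,t,R=cam("scene");cv2.imwrite("pics/s1.png",cv2.resize(q[150:350,250:500],None,fx=3,fy=3))
```

```text
85 [-0.0055  0.0016]
90 [-0.0063  0.0003]
95 [-0.0063 -0.0003]
100 [-0.0062 -0.0008]
105 [-0.0061 -0.0014]
110 [-0.006  -0.0018]
115 [-0.0058 -0.0024]
120 [-0.0056 -0.0029]
125 [-0.0053 -0.0034]
130 [-0.005  -0.0038]
135 [-0.0046 -0.0043]
140 [-0.0043 -0.0046]
145 [-0.0038 -0.005 ]
150 [-0.0034 -0.0053]
155 [-0.0029 -0.0056]
160 [-0.0024 -0.0058]
165 [-0.0018 -0.006 ]
170 [-0.0014 -0.0061]
175 [-0.0008 -0.0062]
180 [-0.0003 -0.0063]
185 [ 0.0003 -0.0063]
190 [ 0.0008 -0.0062]
195 [ 0.0014 -0.0061]
200 [ 0.0018 -0.006 ]
205 [ 0.0024 -0.0058]
```

View pics/s1.png

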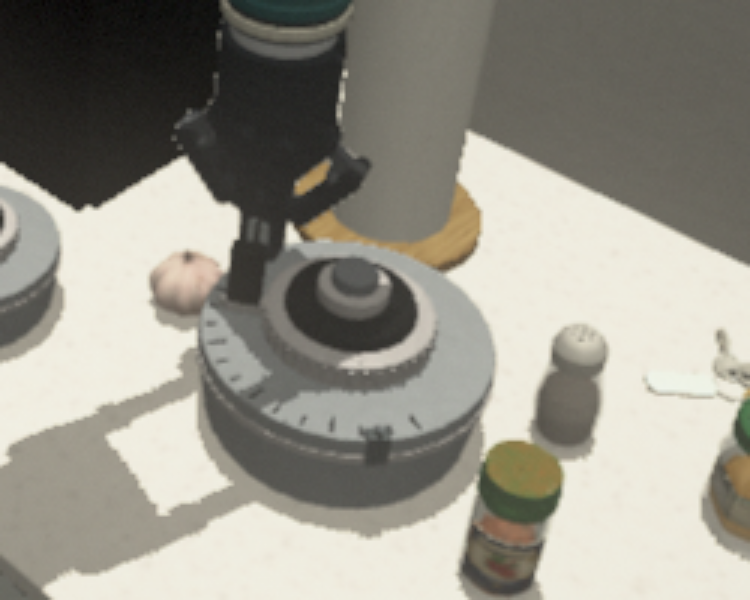

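The fingers at (262,235) in this crop stand just behind the tab at (247,270), and the marker at (377,440) is clear. Starting the push.

>>> {"method": "carry_out", "body": {"series": "-0.0055 0.0016 0 5;-0.0063 0.0003 0 5;-0.0063 -0.0003 0 5;-0.0062 -0.0008 0 5;-0.0061 -0.0014 0 5;-0.006 -0.0018 0 5;-0.0058 -0.0024 0 5;-0.0056 -0.0029 0 5;-0.0053 -0.0034 0 5;-0.005 -0.0038 0 5;-0.0046 -0.0043 0 5;-0.0043 -0.0046 0 5;-0.0038 -0.005 0 5;-0.0034 -0.0053 0 5"}}

```text
time: 5.5
tool_pos: [0.4869, -0.3631, 0.1155]
tcp_rot: [2.503, 1.893, 0.003]
wrist_force: [1.6, 1.4, 0.6]
width: 0.0
grip_force: 1.0
```

>>> {"method": "carry_out", "body": {"series": "-0.0029 -0.0056 0 5;-0.0024 -0.0058 0 5;-0.0018 -0.006 0 5;-0.0014 -0.0061 0 5;-0.0008 -0.0062 0 5;-0.0003 -0.0063 0 5;0.0003 -0.0063 0 5;0 0 0 0;0 0 0 0"}}

```text
time: 6.62
tool_pos: [0.4764, -0.4052, 0.1142]
tcp_rot: [1.824, 2.556, -0.001]
wrist_force: [0.4, 0.5, -0.2]
width: -0.001
grip_force: 0.0
```

```bash
cat > tab.py <<'E'
from m import *
import sys
p,d,K,t,R=cam("scene"); cu,cv=proj([.547,-.3993,.09],K,t,R)[0].astype(int)
cv2.imwrite(f"pics/{sys.argv[1]}.png",cv2.resize(p[cv-60:cv+60,cu-70:cu+70],None,fx=5,fy=5,interpolation=cv2.INTER_CUBIC)); print(cu-70,cv-60)
for n in("scene","top"):
    p,d,K,t,R=cam(n)
    print(n,[(a,proj([.547+.068*np.cos(np.radians(a)),-.3993+.068*np.sin(np.radians(a)),.131],K,t,R)[0].round(1)) for a in(205,213,221)])
    X=cloud(d,K,t,R);r=np.hypot(X[...,0]-.547,X[...,1]+.3993)
    tb=(d>0)&(r>.055)&(r<.083)&(X[...,2]>.09)&(X[...,2]<.136)
    if n=="top": cv2.imwrite("top_t.png",p)
    a=np.degrees(np.arctan2(X[...,1]+.3993,X[...,0]-.547))%360; print(tb.sum(),np.histogram(a[tb],bins=np.arange(150,260,4)))
print(bot.read_state()["tool_pos"],bot.read_state()["wrist_force"])
E
python3 tab.py s2
```

```text
295 194
scene [(205, array([370.7, 263.5])), (213, array([376.1, 263.6])), (221, array([381.4, 263.2]))]
212 (array([ 0,  0,  0,  0,  0,  0,  0, 18,  7,  4, 15, 38, 63, 57,  4,  0,  0,
        0,  0,  0,  0,  0,  0,  1,  0,  0,  0]), array([150, 154, 158, 162, 166, 170, 174, 178, 182, 186, 190, 194, 198,
       202, 206, 210, 214, 218, 222, 226, 230, 234, 238, 242, 246, 250,
       254, 258]))
top [(205, array([379.1, 225.2])), (213, array([382.6, 223.3])), (221, array([385.8, 220.9]))]
15 (array([0, 0, 0, 0, 0, 0, 0, 0, 0, 0, 0, 0, 0, 0, 0, 0, 0, 0, 0, 0, 0, 0,
       0, 0, 0, 0, 0]), array([150, 154, 158, 162, 166, 170, 174, 178, 182, 186, 190, 194, 198,
       202, 206, 210, 214, 218, 222, 226, 230, 234, 238, 242, 246, 250,
       254, 258]))
[ 0.4760951  -0.40481326  0.11360614] [-0.38582821 -0.4558474   0.47860844]
```

View pics/s2.png

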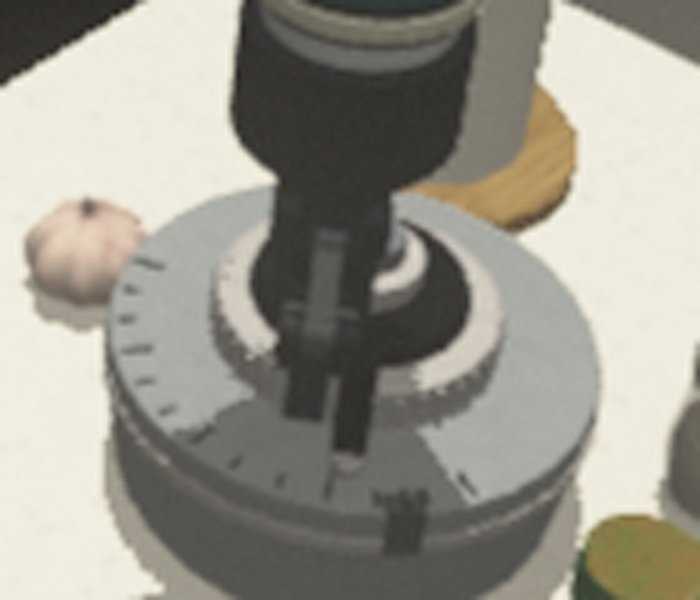

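The tip is at crop (348,464) and the marker's inner point at about (403,495), so the lever is still short.

```bash
cat > an.py <<'E'
from m import *
import sys
c=eyes.get_calibration("scene");K=np.array(c["K"]);t=np.array(c["position"]);R=cv2.Rodrigues(np.array(c["rotation"],float))[0]
def ray(x,y,z):
    w=R@np.linalg.inv(K)@[295+x/5-.4,194+y/5-.4,1]; g=(t+w*(z-t[2])/w[2])[:2]-[.547,-.3993]
    return np.hypot(*g).round(4),(np.degrees(np.arctan2(g[1],g[0]))%360).round(1)
a=list(map(float,sys.argv[1:]))
print("tip",ray(a[0],a[1],.085),"marker",ray(a[2],a[3],.082))
E
python3 an.py 348 464 403 497
```

```text
tip (np.float64(0.0793), np.float64(200.3)) marker (np.float64(0.0911), np.float64(213.0))
```

>>> {"method": "carry_out", "body": {"series": "0.0008 -0.0062 0 5;0.0014 -0.0061 0 5;0.0003 -0.0012 0 1;0 0 0 0;0 0 0 0;0 0 0 0"}}

```text
time: 7.52
tool_pos: [0.4785, -0.4181, 0.1133]
tcp_rot: [-1.57, -2.721, -0.0]
wrist_force: [-0.6, 0.6, -0.0]
width: -0.001
grip_force: 0.4
```

```bash
python3 tab.py s3|tail -1
```

```text
[ 0.47847726 -0.4181272   0.11325492] [0.72613053 1.45478437 0.30573991]
```

View pics/s3.png

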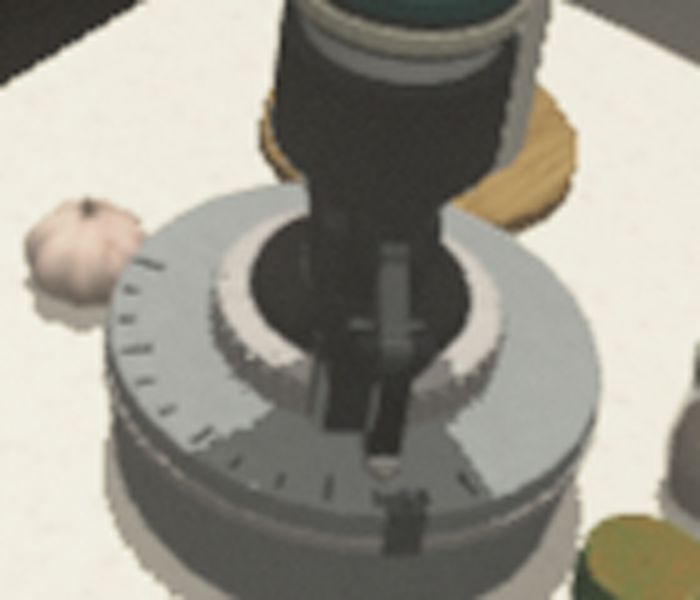

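Tip at (383,467), marker at (402,496): nearly in line.

```bash
python3 an.py 383 467 402 497
```

```text
tip (np.float64(0.0794), np.float64(209.3)) marker (np.float64(0.0911), np.float64(212.8))
```

>>> {"method": "carry_out", "body": {"series": "0.0006 -0.002 0 1.5;0.0006 -0.002 0 1.5;0 0 0 0;0 0 0 0;0 0 0 0;0 0 0 0"}}

```text
time: 8.43
tool_pos: [0.4798, -0.4225, 0.1134]
tcp_rot: [1.498, 2.761, -0.0]
wrist_force: [0.5, 0.2, 0.8]
width: 0.005
grip_force: 0.0
```

```bash
python3 tab.py s4|tail -1
```

```text
[ 0.47976006 -0.42240694  0.11337239] [ 0.38375353 -0.24390364  0.50188723]
```

View pics/s4.png

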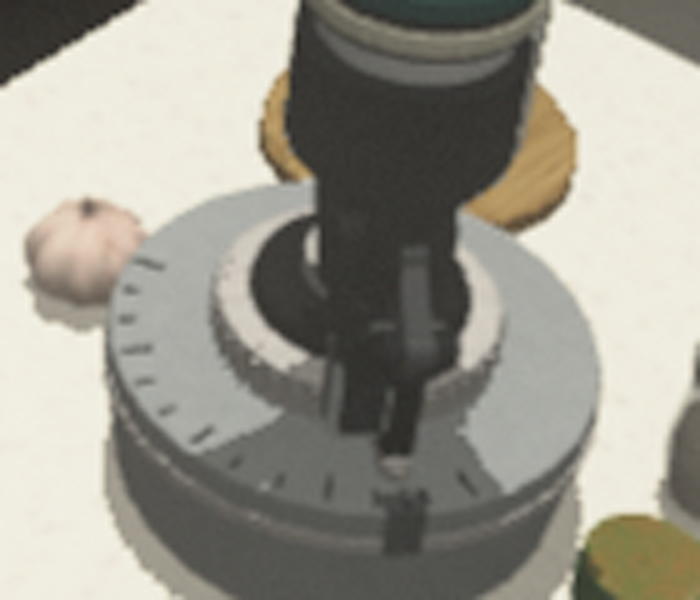

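Tip at (396,467) and marker at (403,496) work out to about 212.7° against 213°, so the lever is in line. Now I'll back off, rise, and check.

>>> {"method": "carry_out", "body": {"series": "-0.001 0.0028 0 0;-0.001 0.0028 0 0;-0.001 0.003 0 0;-0.001 0.003 0 0;0 0 0.02 0;0 0 0.03 0;0 0 0.03 0;-0.02 0.05 0.02 0;-0.02 0.05 0.02 0;0 0 0 0;0 0 0 0"}}

```text
time: 9.95
tool_pos: [0.4364, -0.3113, 0.2348]
tcp_rot: [1.495, 2.759, -0.001]
wrist_force: [0.5, -0.2, -0.0]
width: 0.0
grip_force: 0.0
```

```bash
python3 tab.py s5
python3 - <<'E'
from m import *
for n in("scene","top"):
    p,d,K,t,R=cam(n);X=cloud(d,K,t,R);r=np.hypot(X[...,0]-.547,X[...,1]+.3993)
    b=(d>0)&(r<.025)&(X[...,2]<.15)
    z=X[b][:,2];zt=np.percentile(z,90);k=b&(abs(X[...,2]-zt)<.004)
    print(n,"btn",zt.round(4),X[k].mean(0).round(4),k.sum())
    tb=(d>0)&(r>.055)&(r<.083)&(X[...,2]>.122)&(X[...,2]<.138);m=X[tb].mean(0);print("tab",tb.sum(),m.round(4),np.degrees(np.arctan2(m[1]+.3993,m[0]-.547))%360)
E
```

```text
295 194
scene [(205, array([370.7, 263.5])), (213, array([376.1, 263.6])), (221, array([381.4, 263.2]))]
218 (array([ 0,  0,  0,  0,  0,  0,  0,  0,  0,  0,  0,  0,  0,  0, 69, 62, 74,
        4,  0,  0,  1,  0,  0,  0,  0,  0,  0]), array([150, 154, 158, 162, 166, 170, 174, 178, 182, 186, 190, 194, 198,
       202, 206, 210, 214, 218, 222, 226, 230, 234, 238, 242, 246, 250,
       254, 258]))
top [(205, array([379.1, 225.2])), (213, array([382.6, 223.3])), (221, array([385.8, 220.9]))]
80 (array([ 0,  0,  0,  0,  0,  0,  0,  0,  0,  0,  0,  0,  0,  0, 28, 15, 18,
        1,  0,  0,  0,  0,  0,  0,  0,  0,  0]), array([150, 154, 158, 162, 166, 170, 174, 178, 182, 186, 190, 194, 198,
       202, 206, 210, 214, 218, 222, 226, 230, 234, 238, 242, 246, 250,
       254, 258]))
[ 0.43594574 -0.31158469  0.23300661] [-0.23999541  0.10636558 -0.14715706]
scene btn 0.126 [ 0.5464 -0.4004  0.1254] 141
tab 82 [ 0.4891 -0.4368  0.1281] 212.93078066271684
top btn 0.1273 [ 0.5493 -0.3974  0.1264] 97
tab 46 [ 0.4917 -0.4342  0.1287] 212.29641395914084
```

View pics/s5.png

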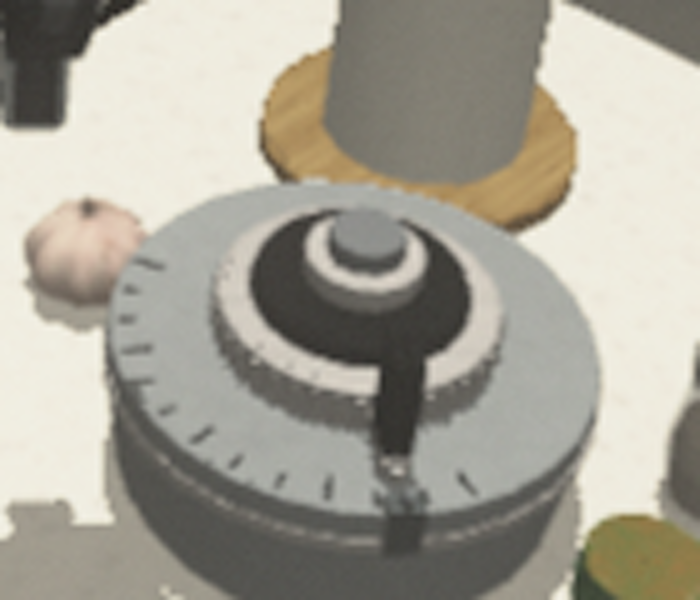

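The lever is at the marker: tip (396,467), marker (402,497), tab at 212.3–212.9° against 213°. The button is at about (0.548, -0.399) with its top at 0.126. Moving over it.

>>> {"method": "carry_out", "body": {"series": "0.028 -0.0219 -0.01 0;0.028 -0.0219 -0.01 0;0.028 -0.0219 -0.01 0;0.028 -0.0219 -0.01 0;0 0 0 0;0 0 0 0;0 0 -0.02 0;0 0 -0.02 0;0 0 0 0;0 0 0 0;0 0 0 0"}}

```text
time: 11.58
tool_pos: [0.5482, -0.3986, 0.1542]
tcp_rot: [1.497, 2.76, -0.0]
wrist_force: [0.4, -0.7, -0.9]
width: -0.001
grip_force: 0.0
```

>>> {"method": "carry_out", "body": {"series": "0 0 -0.006 0;0 0 -0.005 0;0 0 -0.003 0;0 0 -0.002 0;0 0 -0.002 0;0 0 -0.001 0;0 0 0 0;0 0 0 0;0 0 0 0"}}

```text
time: 12.7
tool_pos: [0.5477, -0.3982, 0.1351]
tcp_rot: [1.498, 2.762, -0.0]
wrist_force: [-1.8, 2.5, 6.2]
width: 0.004
grip_force: 3.0
```

>>> {"method": "carry_out", "body": {"series": "0 0 -0.001 0;0 0 -0.001 0;0 0 0 0;0 0 0 0;0 0 0 0;0 0 0 0"}}

```text
time: 13.45
tool_pos: [0.5477, -0.3983, 0.1349]
tcp_rot: [1.497, 2.761, -0.0]
wrist_force: [-4.3, 3.3, 13.2]
width: -0.002
grip_force: 6.7
```

```bash
python3 tab.py s6 | grep -v "^\[" ; python3 -c "
from h import *
print(bot.read_state()['wrist_force'])"
```

```text
295 194
scene [(205, array([370.7, 263.5])), (213, array([376.1, 263.6])), (221, array([381.4, 263.2]))]
220 (array([ 0,  0,  0,  0,  0,  0,  0,  0,  0,  0,  0,  0,  0,  0, 71, 62, 72,
        4,  0,  0,  0,  0,  0,  0,  0,  0,  0]), array([150, 154, 158, 162, 166, 170, 174, 178, 182, 186, 190, 194, 198,
       202, 206, 210, 214, 218, 222, 226, 230, 234, 238, 242, 246, 250,
       254, 258]))
top [(205, array([379.1, 225.2])), (213, array([382.6, 223.3])), (221, array([385.8, 220.9]))]
74 (array([ 0,  0,  0,  0,  0,  0,  0,  0,  0,  0,  0,  0,  0,  0, 38, 16,  9,
        1,  0,  0,  0,  0,  0,  0,  0,  0,  0]), array([150, 154, 158, 162, 166, 170, 174, 178, 182, 186, 190, 194, 198,
       202, 206, 210, 214, 218, 222, 226, 230, 234, 238, 242, 246, 250,
       254, 258]))
[-4.87669093  3.76512305 14.20754068]
```

View pics/s6.png

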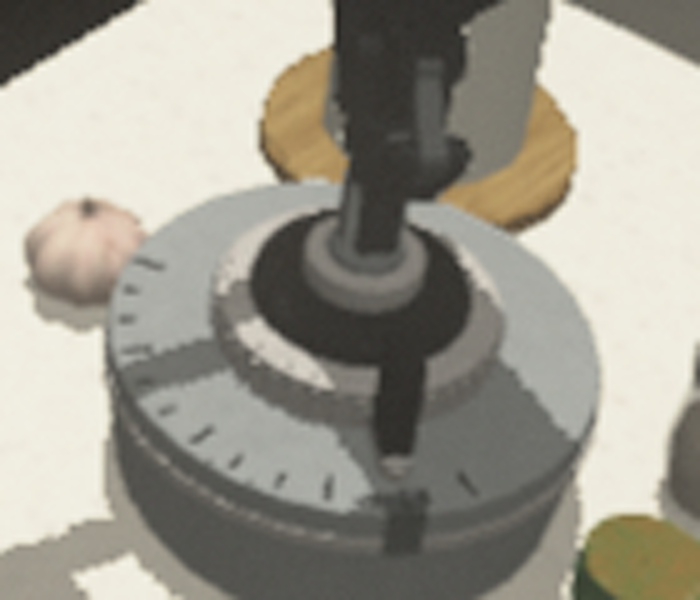

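The button at (370,250) is held down almost level with its collar, and the lever tip at (397,466) is still at the marker. Handing in.

```bash
python3 -c "
from workcell import bot
print(bot.finish_job())"
```

```text
the job is handed in; nothing more can be done
None
```

I pushed the lever to within about 1° of the marker and handed the job in with the button held fully down (about 14 N). The system gave no verdict, and I saw nothing standing around disturbed.

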